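Clamp a circuit board in its soldering fixture

TASK

Clamp the circuit board in its fixture: with a finger, push the swing strap round over the board until it stops fully home, then push the raised cam lever all the way down. Both must stay so when you take the hand away. Everything is only pushed: leave the board lying undisturbed in its nest, and do not move or pick up any of the things standing around the fixture.

Things in the scene. Friction and masses are not known exactly. Their poses are not given: they have to be found in the camera images.
- fixture: Clamp fixture fixed to the bench: aluminium plate 100 (x) x 210 (y) x 12 mm with a black nest in the middle. Origin: underside, nest centre; z up, x away from the robot give or take 25 degrees. Strap pivot at its +y end; at -y the cam lever and a dark upright (x 13 to 29, y -75, top 68 mm), the strap's stop. Strap parked on the -x side. Coordinates below are in this frame, z above the bench.
- strap_pivot (a point): The vertical pivot of the strap at fixture (0, 70, 43) mm: top of the round boss.
- strap (a joint): Swing strap: steel bar 18 mm wide, z 32 to 42 mm, reaching 154 mm from its vertical pivot. 0 = home at a hard stop: pointing along -y across the board, its end under the cam. Positive (rad) = swung out towards -x: points along (-sin q, -cos q). Starts at 1.0 to 1.55, limit 1.75. Stiff hinge, stays where left; 1 to 2 N at the tab turns it.
- strap_tab (a point): Centre of the upright finger tab on the strap, 90 mm from the pivot and 59 mm above the bench: a steel plate 34 mm long along the strap, 5 mm thick, standing from the strap's top (42 mm above the bench) to 76 mm. Pushed on its broad face.
- lever_pivot (a point): The horizontal pivot of the cam lever, along fixture x, at fixture (0, -75, 56) mm.
- cam_lever (a joint): Cam lever: handle reaching 92 mm from its horizontal pivot. 0 = fully down at a hard stop: level, pointing along -y, away from the board. Positive (rad) = raised: points along (0, -cos a, sin a). Starts at 0.7 to 1.1, limit 1.2. Stiff, stays where left; 3 to 5 N at the grip moves it.
- lever_pad (a point): Middle of the upper face of the lever's black plastic grip, 70 mm from the lever's pivot and 4 mm above the handle's centre line; the grip is 22 mm wide (fixture x), 44 mm long and 8 mm thick. When down, the upper face is 60 mm above the bench.
- board: Green circuit board, 66 (fixture x) x 81 (fixture y) x 4 mm, small parts on it up to 8 mm high; lies loose in the fixture's nest, whose floor is 12 mm and rim 20 mm above the bench. Origin at the centre of its underside.
- spool_big: Spool of bright solder wire standing on end, 60 mm diameter, 56 mm high; loose; origin at the centre of its underside.
- spool_small: Spool of copper wire standing on end, 44 mm diameter, 44 mm high; loose; origin at the centre of its underside.
- flux_jar: Small jar with a lid, 44 mm diameter, 50 mm high; loose; origin at the centre of its underside. The two spools and the jar stand in any order at three places: two beyond the fixture (+x side), one beyond its pivot end (+y side).
- screwdriver: Screwdriver about 160 mm long, under 35 mm high, lying beyond the lever's end (fixture -y side) roughly along fixture x; loose; origin under its middle.
- parts_tray: White plastic parts tray 60 x 80 x 24 mm standing on the robot's side of the lever's end; loose; origin at the centre of its underside.

How it is judged:
By the outcome, as a careful person would: the job done as asked, in the order asked, and still so for the second after the job is handed in, with the robot touching nothing.
It also fails if it takes over 43 s, if anything falls off the work surface, if the arm or the gripper's body presses on something with over 40 N, if the wrist force passes 120 N, or if a joint passes its speed limit or range.

ROBOT

A 6-joint arm with a two-finger parallel gripper is mounted at the origin on the work surface. World frame = base frame: x ahead of the robot, y to its left, z up, the work surface at z = 0. Lengths are in m, angles in rad, forces in N, time in s.
With the tool pointing down it reaches from about 0.35 to 0.85 m from the base axis. Payload 8.1 kg.
Tool frame: the origin (TCP) lies between the finger pads; the fingertips stand 14 mm ahead of it and the grasp point (between the pads) lies 5 mm behind it; z points along the fingers, y is the line along which they close (so a half turn about z gives the same grasp; the last joint's range is limited). The gripper opens to 93 mm and grips with 3 to 60 N. Pads are 15 mm wide; open, the fingers measure 128 mm over their backs; the gripper's body (75 mm by 188 mm) begins 65 mm behind the grasp point.
Start: joints at [-0.085, 0.13, 1.488, -0, 1.523, -0.085], TCP at [0.6, 0, 0.233] pointing down, gripper open.
Joint ranges: [-2.96, 2.96], [-0.89, 2.26], [0.02, 2.5], [-1.34, 4.48], [0, 2.73], [-2.66, 2.66]. Speed limits (rad/s): [2.39, 2.39, 2.79, 3.14, 3.14, 3.14].

INTERFACE

Orientations are given as a rotation vector (axis times angle).
In Python, from plant import robot gives the robot as it stands.
- The arm moves only by the tool arm_command, never from a script. Its argument "targets" is a list of rows, each an object of numbers: "x", "y", "z": the shift along the world's x, y, z in units of 500 mm (1.0 is 500 mm); "rx", "ry", "rz": the turn, a rotation vector about the world's x, y, z in units of 2 rad (1.0 is 2 rad); "claw": the closure in counts, from 0 (fully open) to 255 (shut). In form: [{"x": .., "y": .., "z": .., "rx": .., "ry": .., "rz": .., "claw": ..}, ...]. A call has 1 to 10 rows; each row is the pose to reach, as a shift and turn from the pose commanded when the call began; what a row does not reach only later rows make up. A row lasts 1/12 s, in which the tool goes at most 41.7 mm and 7.16 degrees, less where a joint would pass 70% of its speed; a pose out of reach is approached as far as the arm can. A call with a number of a shift or a turn outside -1 to 1 is refused whole. A call with a gripper value outside its range is refused whole. The fingers move at their own pace and stop on an object; "squeeze" is the grip in N (left out, the last holds). Time passes only in rows, so rows that repeat a pose let the fingers close. It gives the time, the measured TCP pose, the force, the opening and the grip force at its end, in the units of the state.
- robot.read_state(): the state, without advancing time (a new reading comes with each control period).
- robot.read_camera(name): name is "scene" or "side" or "wrist"; returns (picture, depth): 480x640x3 uint8, red, green, blue; 480x640 float32, m along the optical axis (not along the pixel's ray), 0 where there is no reading.
- robot.get_calibration(name): a dict with "intrinsics" (3x3 intrinsics, pixels), "origin" and "orientation" of the camera in the world. Camera axes: x right, y up, looking along -z (the intrinsics and any distortion apply to the point x, -y, -z); pixel columns grow to the right and rows downward; lengths in m; the calibration is good to about 2 mm. A picture is of the moment at which its call begins: read the wrist's pose just before it. get_calibration takes no time and is no camera call; for the wrist camera it gives the pose at the moment of the call.
- robot.close_job(): hands the job in; it is judged then, once.
The state is a dict: "t": time; "q": joint angles; "dq": joint speeds; "joint_torque": joint torques, N m; "tool_pos": TCP position; "orientation": TCP orientation; "force": force on the tool from outside, world axes, zero at the start; "wrist_torque": the same for the moment, N m; "opening": finger opening in m; "gripper_force": force on a finger pad.
Only numpy, scipy, OpenCV 4.12 (cv2) and the standard library are available. Lean on these libraries where they do the work, as an engineer would, in place of code of your own. Each camera call takes 0.05 s, during which the arm holds its last target. There are 200 camera calls.

## Working session

There is one attempt and no reset: what is moved stays moved. The work goes in short steps, Python scripts to look and compute and a tool call to move; the robot and the scene stay as the last step left them, time stands still between calls to the robot, and variables do not carry over. Pictures are saved under pics/ and viewed, at most 10 in all, crops included, and the job is handed in when it is done.

Besides the shell and the picture viewer there is one more tool, called after ">>>" by a JSON object that holds its "method" and its "body", one argument or row to a line. arm_command: Moves the arm, as the interface text tells. Shifts and turns lie within -1 to 1; 1 stands for 500 mm of shift or 2 rad of turn. Its arguments: {"type":"object","properties":{"targets":{"type":"array","items":{"type":"object","properties":{"x":{"type":"number","minimum":-1,"maximum":1},"y":{"type":"number","minimum":-1,"maximum":1},"z":{"type":"number","minimum":-1,"maximum":1},"rx":{"type":"number","minimum":-1,"maximum":1},"ry":{"type":"number","minimum":-1,"maximum":1},"rz":{"type":"number","minimum":-1,"maximum":1},"claw":{"type":"number"}}}},"squeeze":{"type":"number"}},"required":["targets"]}

```bash
mkdir -p pics; ls
cat > h.py <<'E'
import numpy as np,cv2
from plant import robot
def snap(n,f):
    c=robot.get_calibration(n);im,d=robot.read_camera(n)
    cv2.imwrite(f'pics/{f}.png',im[:,:,::-1]);np.savez(f'pics/{f}.npz',im=im,d=d,K=c['intrinsics'],o=c['origin'],R=c['orientation']);return c
def load(f):
    z=np.load(f'pics/{f}.npz');im,d,K,o,R=[z[k] for k in('im','d','K','o','R')]
    if R.shape!=(3,3): R=cv2.Rodrigues(R)[0]
    return im,d,K,o,R
def cloud(f):
    im,d,K,o,R=load(f);v,u=np.mgrid[:480,:640]
    p=np.stack([(u-K[0,2])/K[0,0]*d,-(v-K[1,2])/K[1,1]*d,-d],-1)
    P=p@R.T+o;P[d==0]=np.nan;return im,P
E
python3 - <<'E'
from h import *
for n in('scene','side'):
    print(n,snap(n,n+'0'))
print(robot.read_state())
a=cv2.imread('pics/scene0.png');b=cv2.imread('pics/side0.png')
E
```

```text
pics
scene {'intrinsics': array([[547.67116637,   0.        , 326.70204211],
       [  0.        , 547.67116637, 236.29330664],
       [  0.        ,   0.        ,   1.        ]]), 'origin': array([ 0.9435054 , -0.40888453,  0.75635907]), 'orientation': array([0.65902816, 0.22844123, 0.64336255])}
side {'intrinsics': array([[439.77454529,   0.        , 321.34735077],
       [  0.        , 439.77454529, 238.99309791],
       [  0.        ,   0.        ,   1.        ]]), 'origin': array([ 0.31454949, -0.36949148,  0.55624033]), 'orientation': array([ 0.78733061, -0.23561372, -0.50675217])}
{'t': 0.1, 'q': array([-8.53607693e-02,  1.31068640e-01,  1.48912094e+00, -1.00711123e-05,
        1.52300567e+00, -8.54210692e-02]), 'dq': array([ 0.00201891, -0.00102318, -0.00082072,  0.00010264,  0.00011529,
       -0.00222502]), 'joint_torque': array([ 2.89806376e-03, -5.61339462e+01, -4.93095982e+01,  7.72326719e-02,
        2.89617141e-02, -2.83941080e-05]), 'tool_pos': array([5.99530183e-01, 8.24126461e-05, 2.31729636e-01]), 'orientation': array([-2.22051154e+00, -2.22064653e+00,  1.63318220e-03]), 'force': array([ 0.06589202,  0.15922981, -0.69792575]), 'wrist_torque': array([-0.00566164,  0.02039072, -0.0053025 ]), 'gripper_force': 0.0, 'opening': 0.09315680829779613}
```

View pics/scene0.png

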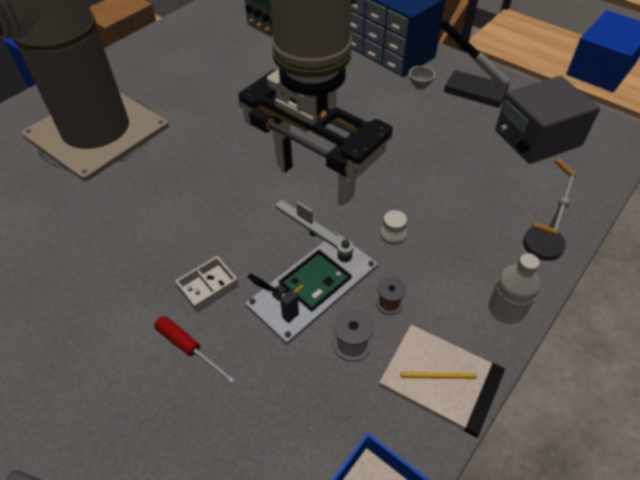

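View pics/side0.png

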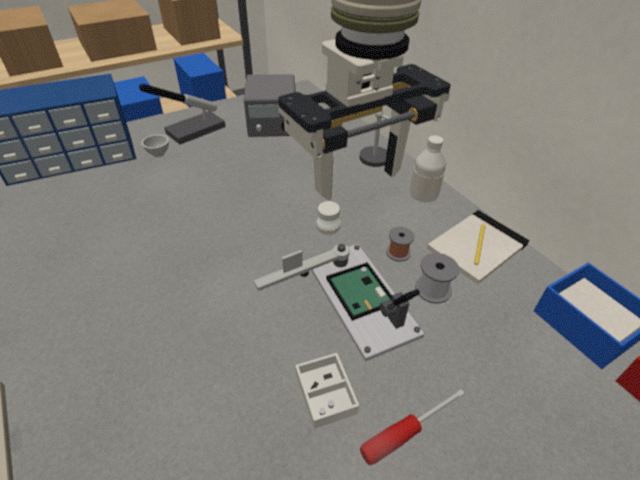

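The scene view shows the plate (corners near px 248,300 / 288,337 / 377,264 / 338,236), the strap out from the boss (345,245) to (278,205), and the lever raised from (290,300) to (250,278). The side view agrees: boss (342,250), strap end (258,283), lever tip (418,292).

```bash
cat > m.py <<'E'
from h import *
def fit(f):
    im,P=cloud(f);x,y,z=[P[...,i] for i in range(3)]
    g=cv2.cvtColor(im,cv2.COLOR_RGB2HSV)
    seed=(g[...,0]>65)&(g[...,0]<90)&(g[...,1]>110)&(z<.04)&(z>.005)&(x>.3)&(x<.9)
    n,l,s,c=cv2.connectedComponentsWithStats(seed.astype(np.uint8))
    b=P[l==1+np.argmax(s[1:,4])];cen=np.nanmedian(b,0)
    near=np.hypot(x-cen[0],y-cen[1])<.13
    pl=near&(z>.006)&(z<.024)
    n,l,s,c=cv2.connectedComponentsWithStats(pl.astype(np.uint8))
    m=l==1+np.argmax(s[1:,4])
    r=cv2.minAreaRect((P[m][:,:2]*1000).astype(np.float32))
    return im,P,cen,r
if __name__=='__main__':
    for f in('scene0','side0'):
        im,P,cen,r=fit(f);print(f,cen.round(4),r,cv2.boxPoints(r).round(1).tolist())
        z=P[...,2]
        def pt(*uv):
            for u,v in uv:print((u,v),P[v-1:v+2,u-1:u+2].reshape(-1,3).round(3)[[0,4,8]].tolist())
        if f=='scene0':pt((345,242),(280,205),(305,212),(252,278),(258,282),(290,305),(330,190),(200,330))
        else:pt((342,247),(260,282),(292,262),(417,292),(410,296),(398,310))
E
python3 m.py
```

```text
scene0 [ 0.6077 -0.015   0.0153] ((609.1889038085938, -22.786643981933594), (210.3064727783203, 101.81242370605469), 83.57010650634766) [[546.7999877929688, -121.5999984741211], [648.0, -133.0], [671.5999755859375, 76.0], [570.4000244140625, 87.4000015258789]]
(345, 242) [[0.614, 0.054, 0.049], [0.617, 0.054, 0.049], [0.62, 0.052, 0.051]]
(280, 205) [[0.468, 0.056, 0.039], [0.473, 0.053, 0.043], [0.475, 0.053, 0.041]]
(305, 212) [[0.53, 0.053, 0.066], [0.533, 0.052, 0.067], [0.534, 0.053, 0.064]]
(252, 278) [[0.594, -0.134, 0.138], [0.595, -0.134, 0.137], [0.598, -0.135, 0.138]]
(258, 282) [[0.605, -0.134, 0.138], [0.607, -0.134, 0.137], [0.606, -0.132, 0.133]]
(290, 305) [[0.63, -0.102, 0.064], [0.629, -0.099, 0.059], [0.63, -0.098, 0.055]]
(330, 190) [[0.49, 0.172, -0.002], [0.491, 0.173, -0.005], [0.496, 0.171, -0.003]]
(200, 330) [[0.52, -0.195, -0.0], [0.521, -0.195, -0.003], [0.525, -0.196, -0.001]]
side0 [0.6483 0.0093 0.0153] ((610.2080078125, -16.567703247070312), (200.0518341064453, 101.09949493408203), 83.63220977783203) [[548.9000244140625, -110.4000015258789], [649.4000244140625, -121.5999984741211], [671.5, 77.19999694824219], [571.0999755859375, 88.4000015258789]]
(342, 247) [[0.617, 0.052, 0.051], [0.617, 0.049, 0.051], [0.618, 0.047, 0.05]]
(260, 282) [[0.471, 0.058, 0.042], [0.471, 0.056, 0.042], [0.472, 0.054, 0.041]]
(292, 262) [[0.525, 0.055, 0.061], [0.526, 0.053, 0.06], [0.529, 0.054, 0.055]]
(417, 292) [[0.602, -0.133, 0.137], [0.603, -0.135, 0.137], [0.603, -0.137, 0.136]]
(410, 296) [[0.592, -0.133, 0.135], [0.592, -0.135, 0.136], [0.595, -0.134, 0.13]]
(398, 310) [[0.614, -0.099, 0.054], [0.615, -0.1, 0.053], [0.614, -0.103, 0.055]]
```

```bash
cat > w.py <<'E'
import numpy as np
th=-0.112;c0=np.array([.609,-.0225]);X=np.array([np.cos(th),np.sin(th)]);Y=np.array([-np.sin(th),np.cos(th)])
W=lambda x,y:c0+(x*X+y*Y)/1000
def strap(q,gap=0):
    t=np.array([-90*np.sin(q),70-90*np.cos(q)])+(2.5+gap)*np.array([-np.cos(q),np.sin(q)])
    return np.r_[W(*(t+[-17.5,7.5])),.072]
def lever(a,gap=0):
    g=4+gap;y=-75-70*np.cos(a)+g*np.sin(a);z=56+70*np.sin(a)+g*np.cos(a)
    return np.r_[W(0,y+7.5*np.sin(min(a*2,1.57))),z/1000+.014]
E
python3 - <<'E'
from w import *
p=lambda n,v,b:print(n,v.round(4),((v-b)/.5).round(3))
h=np.array([.6,0,.233]);s=strap(1.51,15);p('start',s,h)
for q in (1.51,1.35,1.2,1.05,.9,.75,.6,.45,.3,.2,.1,.05,0,-.03):p(q,strap(q),s)
l=lever(1.1,15);p('lev',l,h)
for a in (1.1,1,.9,.8,.7,.6,.5,.4,.3,.2,.1,.05,0,-.03):p(a,lever(a),l)
E
```

```text
start [0.5113 0.0786 0.072 ] [-0.177  0.157 -0.322]
1.51 [0.5105 0.0636 0.072 ] [-0.002 -0.03   0.   ]
1.35 [0.5105 0.0492 0.072 ] [-0.002 -0.059  0.   ]
1.2 [0.5126 0.0359 0.072 ] [ 0.003 -0.085  0.   ]
1.05 [0.5167 0.023  0.072 ] [ 0.011 -0.111  0.   ]
0.9 [0.5226 0.0109 0.072 ] [ 0.023 -0.135  0.   ]
0.75 [ 5.303e-01 -2.000e-04  7.200e-02] [ 0.038 -0.158  0.   ]
0.6 [ 0.5396 -0.01    0.072 ] [ 0.057 -0.177  0.   ]
0.45 [ 0.5502 -0.0184  0.072 ] [ 0.078 -0.194  0.   ]
0.3 [ 0.5619 -0.025   0.072 ] [ 0.101 -0.207  0.   ]
0.2 [ 0.5703 -0.0284  0.072 ] [ 0.118 -0.214  0.   ]
0.1 [ 0.5789 -0.031   0.072 ] [ 0.135 -0.219  0.   ]
0.05 [ 0.5833 -0.0319  0.072 ] [ 0.144 -0.221  0.   ]
0 [ 0.5877 -0.0327  0.072 ] [ 0.153 -0.222  0.   ]
-0.03 [ 0.5904 -0.033   0.072 ] [ 0.158 -0.223  0.   ]
lev [ 0.5998 -0.1043  0.141 ] [-0.    -0.209 -0.184]
1.1 [ 0.5983 -0.1176  0.1342] [-0.003 -0.027 -0.014]
1 [ 0.5976 -0.1238  0.1311] [-0.004 -0.039 -0.02 ]
0.9 [ 0.5969 -0.1297  0.1273] [-0.006 -0.051 -0.027]
0.8 [ 0.5963 -0.1352  0.123 ] [-0.007 -0.062 -0.036]
0.7 [ 0.5957 -0.1403  0.1182] [-0.008 -0.072 -0.046]
0.6 [ 0.5952 -0.1453  0.1128] [-0.009 -0.082 -0.056]
0.5 [ 0.5947 -0.1499  0.1071] [-0.01  -0.091 -0.068]
0.4 [ 0.5942 -0.1542  0.1009] [-0.011 -0.1   -0.08 ]
0.3 [ 0.5937 -0.1581  0.0945] [-0.012 -0.108 -0.093]
0.2 [ 0.5934 -0.1615  0.0878] [-0.013 -0.114 -0.106]
0.1 [ 0.593  -0.1644  0.081 ] [-0.014 -0.12  -0.12 ]
0.05 [ 0.5929 -0.1656  0.0775] [-0.014 -0.123 -0.127]
0 [ 0.5928 -0.1666  0.074 ] [-0.014 -0.125 -0.134]
-0.03 [ 0.5927 -0.1671  0.0719] [-0.014 -0.126 -0.138]
```

>>> {"method": "arm_command", "body": {
  "targets": [
    {"rz": -0.056, "claw": 255},
    {"rz": -0.056, "claw": 255},
    {"rz": -0.056, "claw": 255},
    {"rz": -0.056, "claw": 255},
    {"rz": -0.056, "claw": 255},
    {"rz": -0.056, "claw": 255},
    {"rz": -0.056, "claw": 255},
    {"rz": -0.056, "claw": 255}
  ],
  "squeeze": 10
}}

```text
schema error: expected keys x, y, z, rx, ry, rz, claw
```

>>> {"method": "arm_command", "body": {
  "targets": [
    {"x": -0.06, "y": 0.05, "z": 0, "rx": 0, "ry": 0, "rz": -0.056, "claw": 255},
    {"x": -0.12, "y": 0.1, "z": -0.05, "rx": 0, "ry": 0, "rz": -0.056, "claw": 255},
    {"x": -0.177, "y": 0.157, "z": -0.1, "rx": 0, "ry": 0, "rz": -0.056, "claw": 255},
    {"x": -0.177, "y": 0.157, "z": -0.15, "rx": 0, "ry": 0, "rz": -0.056, "claw": 255},
    {"x": -0.177, "y": 0.157, "z": -0.2, "rx": 0, "ry": 0, "rz": -0.056, "claw": 255},
    {"x": -0.177, "y": 0.157, "z": -0.2, "rx": 0, "ry": 0, "rz": -0.056, "claw": 255},
    {"x": -0.177, "y": 0.157, "z": -0.2, "rx": 0, "ry": 0, "rz": -0.056, "claw": 255},
    {"x": -0.177, "y": 0.157, "z": -0.2, "rx": 0, "ry": 0, "rz": -0.056, "claw": 255}
  ],
  "squeeze": 10
}}

```text
t: 0.77
tool_pos: [0.5125, 0.0783, 0.1341]
orientation: [2.342, 2.093, 0.002]
force: [0.4, -0.6, 0.6]
opening: 0.0442
gripper_force: 0.0
```

>>> {"method": "arm_command", "body": {
  "targets": [
    {"x": 0, "y": 0, "z": 0, "rx": 0, "ry": 0, "rz": 0, "claw": 255},
    {"x": 0, "y": 0, "z": 0, "rx": 0, "ry": 0, "rz": 0, "claw": 255},
    {"x": 0, "y": 0, "z": 0, "rx": 0, "ry": 0, "rz": 0, "claw": 255},
    {"x": 0, "y": 0, "z": 0, "rx": 0, "ry": 0, "rz": 0, "claw": 255},
    {"x": 0, "y": 0, "z": -0.04, "rx": 0, "ry": 0, "rz": 0, "claw": 255},
    {"x": 0, "y": 0, "z": -0.08, "rx": 0, "ry": 0, "rz": 0, "claw": 255},
    {"x": 0, "y": 0, "z": -0.122, "rx": 0, "ry": 0, "rz": 0, "claw": 255},
    {"x": 0, "y": 0, "z": -0.122, "rx": 0, "ry": 0, "rz": 0, "claw": 255},
    {"x": 0, "y": 0, "z": -0.122, "rx": 0, "ry": 0, "rz": 0, "claw": 255}
  ],
  "squeeze": 10
}}

```text
t: 1.52
tool_pos: [0.5104, 0.0784, 0.0709]
orientation: [-2.341, -2.092, 0.003]
force: [0.2, -0.3, 0.6]
opening: 0.0005
gripper_force: 0.0
```

Run:
```python
from h import *
print(robot.read_state()['tool_pos'],robot.read_state()['opening'])
snap('side','side1')
im=cv2.imread('pics/side1.png')[130:390,200:500]
cv2.imwrite('pics/side1c.png',cv2.resize(im,None,fx=2.3,fy=2.3,interpolation=3))
```

```text
[0.51043849 0.07839305 0.0708875 ] 0.0005077289675543349
```

View pics/side1c.png

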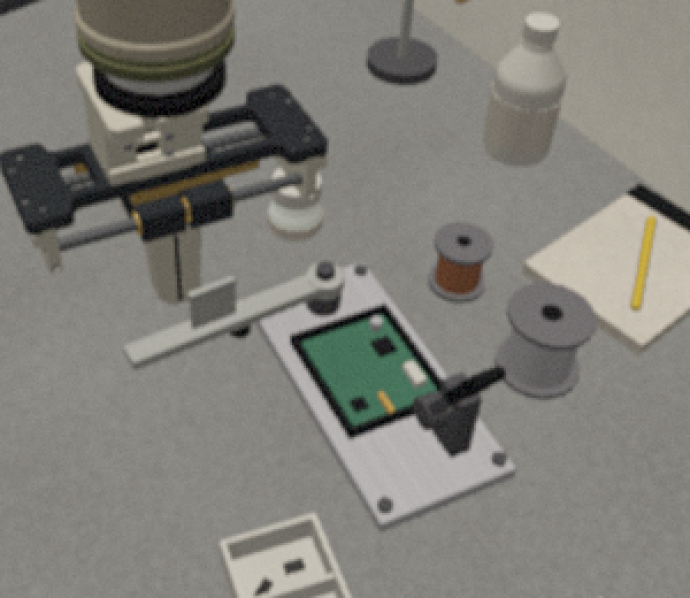

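The closed fingers stand behind the tab (crop px 213,300), clear of everything. Pushing now.

>>> {"method": "arm_command", "body": {
  "targets": [
    {"x": 0, "y": -0.015, "z": 0, "rx": 0, "ry": 0, "rz": 0, "claw": 255},
    {"x": -0.002, "y": -0.03, "z": 0, "rx": 0, "ry": 0, "rz": 0, "claw": 255},
    {"x": -0.002, "y": -0.045, "z": 0, "rx": 0, "ry": 0, "rz": 0, "claw": 255},
    {"x": -0.002, "y": -0.059, "z": 0, "rx": 0, "ry": 0, "rz": 0, "claw": 255},
    {"x": 0.0, "y": -0.072, "z": 0, "rx": 0, "ry": 0, "rz": 0, "claw": 255},
    {"x": 0.003, "y": -0.085, "z": 0, "rx": 0, "ry": 0, "rz": 0, "claw": 255},
    {"x": 0.007, "y": -0.098, "z": 0, "rx": 0, "ry": 0, "rz": 0, "claw": 255},
    {"x": 0.011, "y": -0.111, "z": 0, "rx": 0, "ry": 0, "rz": 0, "claw": 255},
    {"x": 0.017, "y": -0.123, "z": 0, "rx": 0, "ry": 0, "rz": 0, "claw": 255},
    {"x": 0.023, "y": -0.135, "z": 0, "rx": 0, "ry": 0, "rz": 0, "claw": 255}
  ]
}}

```text
t: 2.4
tool_pos: [0.5231, 0.0104, 0.0715]
orientation: [-2.342, -2.093, 0.0]
force: [-0.1, 2.4, -0.4]
opening: 0.0003
gripper_force: 0.8
```

Next: relative to the q=0.9 point.

>>> {"method": "arm_command", "body": {
  "targets": [
    {"x": 0.007, "y": -0.012, "z": 0, "rx": 0, "ry": 0, "rz": 0, "claw": 255},
    {"x": 0.015, "y": -0.023, "z": 0, "rx": 0, "ry": 0, "rz": 0, "claw": 255},
    {"x": 0.024, "y": -0.033, "z": 0, "rx": 0, "ry": 0, "rz": 0, "claw": 255},
    {"x": 0.034, "y": -0.042, "z": 0, "rx": 0, "ry": 0, "rz": 0, "claw": 255},
    {"x": 0.044, "y": -0.051, "z": 0, "rx": 0, "ry": 0, "rz": 0, "claw": 255},
    {"x": 0.055, "y": -0.059, "z": 0, "rx": 0, "ry": 0, "rz": 0, "claw": 255},
    {"x": 0.066, "y": -0.066, "z": 0, "rx": 0, "ry": 0, "rz": 0, "claw": 255},
    {"x": 0.078, "y": -0.072, "z": 0, "rx": 0, "ry": 0, "rz": 0, "claw": 255},
    {"x": 0.095, "y": -0.079, "z": 0, "rx": 0, "ry": 0, "rz": 0, "claw": 255},
    {"x": 0.112, "y": -0.084, "z": 0, "rx": 0, "ry": 0, "rz": 0, "claw": 255}
  ]
}}

```text
t: 3.23
tool_pos: [0.5797, -0.0314, 0.0716]
orientation: [-2.342, -2.094, 0.0]
force: [-0.9, 0.9, -0.9]
opening: 0.0002
gripper_force: 0.8
```

>>> {"method": "arm_command", "body": {
  "targets": [
    {"x": 0.005, "y": -0.001, "z": 0, "rx": 0, "ry": 0, "rz": 0, "claw": 255},
    {"x": 0.009, "y": -0.002, "z": 0, "rx": 0, "ry": 0, "rz": 0, "claw": 255},
    {"x": 0.013, "y": -0.002, "z": 0, "rx": 0, "ry": 0, "rz": 0, "claw": 255}
  ]
}}

```text
t: 3.48
tool_pos: [0.5857, -0.0322, 0.0716]
orientation: [2.342, 2.093, -0.001]
force: [-2.5, -0.2, -0.1]
opening: 0.0001
gripper_force: 0.6
```

>>> {"method": "arm_command", "body": {
  "targets": [
    {"x": 0.003, "y": 0, "z": 0, "rx": 0, "ry": 0, "rz": 0, "claw": 255},
    {"x": 0.006, "y": -0.001, "z": 0, "rx": 0, "ry": 0, "rz": 0, "claw": 255},
    {"x": 0.006, "y": -0.001, "z": 0, "rx": 0, "ry": 0, "rz": 0, "claw": 255}
  ]
}}

```text
t: 3.73
tool_pos: [0.5886, -0.0323, 0.0716]
orientation: [2.342, 2.094, 0.0]
force: [-0.3, 0.0, 0.2]
opening: 0.0005
gripper_force: 0.1
```

>>> {"method": "arm_command", "body": {
  "targets": [
    {"x": 0.003, "y": 0, "z": 0, "rx": 0, "ry": 0, "rz": 0, "claw": 255},
    {"x": 0.006, "y": -0.001, "z": 0, "rx": 0, "ry": 0, "rz": 0, "claw": 255},
    {"x": 0.006, "y": -0.001, "z": 0, "rx": 0, "ry": 0, "rz": 0, "claw": 255}
  ]
}}

```text
t: 3.98
tool_pos: [0.5901, -0.0325, 0.0715]
orientation: [-2.34, -2.092, 0.003]
force: [-10.0, 0.9, 5.8]
opening: 0.0003
gripper_force: 4.8
```

>>> {"method": "arm_command", "body": {
  "targets": [
    {"x": -0.03, "y": 0, "z": 0, "rx": 0, "ry": 0, "rz": 0, "claw": 255},
    {"x": -0.06, "y": 0.02, "z": 0.03, "rx": 0, "ry": 0, "rz": 0, "claw": 255},
    {"x": -0.08, "y": 0.04, "z": 0.1, "rx": 0, "ry": 0, "rz": 0, "claw": 255},
    {"x": -0.08, "y": 0.06, "z": 0.17, "rx": 0, "ry": 0, "rz": 0, "claw": 255},
    {"x": -0.08, "y": 0.08, "z": 0.25, "rx": 0, "ry": 0, "rz": 0, "claw": 255},
    {"x": -0.08, "y": 0.08, "z": 0.25, "rx": 0, "ry": 0, "rz": 0, "claw": 255},
    {"x": -0.08, "y": 0.08, "z": 0.25, "rx": 0, "ry": 0, "rz": 0, "claw": 255}
  ]
}}

```text
t: 4.57
tool_pos: [0.554, 0.0074, 0.2007]
orientation: [2.337, 2.091, 0.009]
force: [1.0, 0.3, 0.1]
opening: 0.0008
gripper_force: 0.0
```

Run:
```python
from h import *
from w import X,Y,c0
print(robot.read_state()['tool_pos'])
snap('side','side2');snap('scene','scene2')
a=cv2.imread('pics/side2.png')[200:380,280:460];b=cv2.imread('pics/scene2.png')[200:350,230:400]
cv2.imwrite('pics/s2.png',np.hstack([cv2.resize(a,(400,400),interpolation=3),cv2.resize(b,(400,400*150//170),interpolation=3) if 0 else cv2.resize(b,(400,400),interpolation=3)]))
for f in('scene2','side2'):
    im,P=cloud(f);d=(P[...,:2]-c0)*1000;x=d@X;y=d@Y;z=P[...,2]*1000
    m=(abs(x)<15)&(y<-85)&(y>-170)&(z>65);Q=np.c_[x[m],y[m],z[m]];i=np.argsort(Q[:,2])
    print(f,Q.mean(0).round(1),Q[i[-5:]].mean(0).round(1))
    m=(x<30)&(x>-60)&(y<60)&(y>-60)&(z>36)&(z<46)
    if m.sum()>20:print('strap slope/offset',np.polyfit(y[m],x[m],1).round(3),m.sum())
```

```text
[0.55396168 0.00744606 0.2007304 ]
scene2 [   4.2 -104.6  123.6] [   1.1 -111.6  138.3]
strap slope/offset [-0.005  2.205] 591
side2 [  -4.1 -105.6  124.5] [  -0.6 -110.7  138.7]
strap slope/offset [ 0.023 -2.348] 606
```

View pics/s2.png

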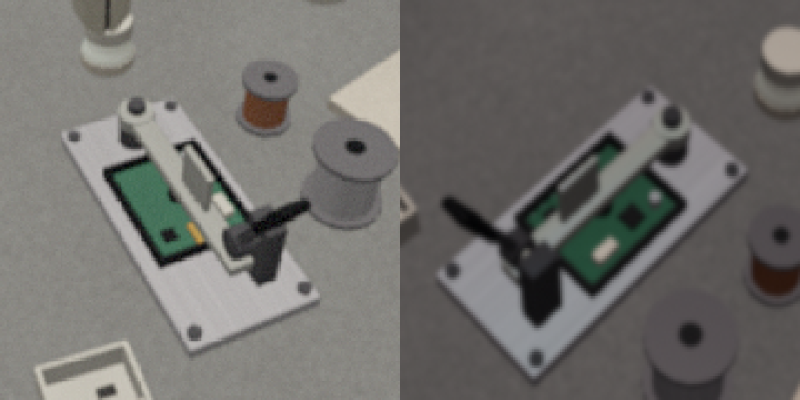

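The strap is centred over the board with slope about 0 in both views, its end under the cam, and the board and surroundings unchanged. The lever is still raised at about 1.1.

>>> {"method": "arm_command", "body": {
  "targets": [
    {"x": 0.03, "y": -0.06, "z": 0, "rx": 0, "ry": 0, "rz": 0, "claw": 255},
    {"x": 0.06, "y": -0.12, "z": -0.02, "rx": 0, "ry": 0, "rz": 0, "claw": 255},
    {"x": 0.09, "y": -0.18, "z": -0.06, "rx": 0, "ry": 0, "rz": 0, "claw": 255},
    {"x": 0.097, "y": -0.21, "z": -0.1, "rx": 0, "ry": 0, "rz": 0, "claw": 255},
    {"x": 0.097, "y": -0.223, "z": -0.112, "rx": 0, "ry": 0, "rz": 0, "claw": 255},
    {"x": 0.097, "y": -0.223, "z": -0.112, "rx": 0, "ry": 0, "rz": 0, "claw": 255},
    {"x": 0.097, "y": -0.223, "z": -0.112, "rx": 0, "ry": 0, "rz": 0, "claw": 255},
    {"x": 0.097, "y": -0.223, "z": -0.112, "rx": 0, "ry": 0, "rz": 0, "claw": 255}
  ]
}}

```text
t: 5.33
tool_pos: [0.6, -0.1035, 0.1412]
orientation: [-2.342, -2.094, -0.001]
force: [0.3, 0.5, -1.0]
opening: 0.0002
gripper_force: 0.0
```

>>> {"method": "arm_command", "body": {
  "targets": [
    {"x": -0.002, "y": -0.014, "z": -0.007, "rx": 0, "ry": 0, "rz": 0, "claw": 255},
    {"x": -0.003, "y": -0.027, "z": -0.014, "rx": 0, "ry": 0, "rz": 0, "claw": 255},
    {"x": -0.004, "y": -0.039, "z": -0.02, "rx": 0, "ry": 0, "rz": 0, "claw": 255},
    {"x": -0.006, "y": -0.051, "z": -0.027, "rx": 0, "ry": 0, "rz": 0, "claw": 255},
    {"x": -0.007, "y": -0.062, "z": -0.036, "rx": 0, "ry": 0, "rz": 0, "claw": 255},
    {"x": -0.008, "y": -0.072, "z": -0.046, "rx": 0, "ry": 0, "rz": 0, "claw": 255},
    {"x": -0.009, "y": -0.082, "z": -0.056, "rx": 0, "ry": 0, "rz": 0, "claw": 255}
  ]
}}

```text
t: 5.92
tool_pos: [0.5953, -0.1459, 0.112]
orientation: [-2.342, -2.093, 0.0]
force: [1.0, 2.7, 0.7]
opening: 0.0004
gripper_force: 1.5
```

>>> {"method": "arm_command", "body": {
  "targets": [
    {"x": -0.001, "y": -0.009, "z": -0.012, "rx": 0, "ry": 0, "rz": 0, "claw": 255},
    {"x": -0.002, "y": -0.018, "z": -0.024, "rx": 0, "ry": 0, "rz": 0, "claw": 255},
    {"x": -0.003, "y": -0.026, "z": -0.037, "rx": 0, "ry": 0, "rz": 0, "claw": 255},
    {"x": -0.004, "y": -0.032, "z": -0.05, "rx": 0, "ry": 0, "rz": 0, "claw": 255},
    {"x": -0.005, "y": -0.038, "z": -0.064, "rx": 0, "ry": 0, "rz": 0, "claw": 255},
    {"x": -0.005, "y": -0.041, "z": -0.071, "rx": 0, "ry": 0, "rz": 0, "claw": 255},
    {"x": -0.005, "y": -0.041, "z": -0.074, "rx": 0, "ry": 0, "rz": 0, "claw": 255}
  ]
}}

```text
t: 6.5
tool_pos: [0.5925, -0.1666, 0.0746]
orientation: [-2.342, -2.093, 0.002]
force: [-0.7, -0.8, 3.1]
opening: 0.0002
gripper_force: 1.2
```

>>> {"method": "arm_command", "body": {
  "targets": [
    {"x": 0, "y": 0, "z": -0.003, "rx": 0, "ry": 0, "rz": 0, "claw": 255},
    {"x": 0, "y": 0, "z": -0.006, "rx": 0, "ry": 0, "rz": 0, "claw": 255},
    {"x": 0, "y": 0, "z": -0.006, "rx": 0, "ry": 0, "rz": 0, "claw": 255}
  ]
}}

```text
t: 6.75
tool_pos: [0.5927, -0.1666, 0.074]
orientation: [2.342, 2.093, -0.002]
force: [-6.9, -1.3, 10.3]
opening: 0.0006
gripper_force: 5.0
```

>>> {"method": "arm_command", "body": {
  "targets": [
    {"x": 0, "y": 0, "z": -0.003, "rx": 0, "ry": 0, "rz": 0, "claw": 255},
    {"x": 0, "y": 0, "z": -0.003, "rx": 0, "ry": 0, "rz": 0, "claw": 255}
  ]
}}

```text
t: 6.92
tool_pos: [0.5929, -0.1666, 0.0736]
orientation: [2.342, 2.093, -0.002]
force: [-10.2, 1.1, 17.7]
opening: 0.0006
gripper_force: 9.3
```

Hard stop: the height stays at 74 mm while the force rises. Lift straight up and check.

>>> {"method": "arm_command", "body": {
  "targets": [
    {"x": 0, "y": 0, "z": 0.02, "rx": 0, "ry": 0, "rz": 0, "claw": 255},
    {"x": 0, "y": 0, "z": 0.08, "rx": 0, "ry": 0, "rz": 0, "claw": 255},
    {"x": 0, "y": 0, "z": 0.15, "rx": 0, "ry": 0, "rz": 0, "claw": 255},
    {"x": 0, "y": 0, "z": 0.22, "rx": 0, "ry": 0, "rz": 0, "claw": 255},
    {"x": -0.05, "y": 0.08, "z": 0.29, "rx": 0, "ry": 0, "rz": 0, "claw": 255},
    {"x": -0.08, "y": 0.16, "z": 0.32, "rx": 0, "ry": 0, "rz": 0, "claw": 255},
    {"x": -0.08, "y": 0.24, "z": 0.32, "rx": 0, "ry": 0, "rz": 0, "claw": 255},
    {"x": -0.08, "y": 0.32, "z": 0.32, "rx": 0, "ry": 0, "rz": 0, "claw": 255},
    {"x": -0.08, "y": 0.34, "z": 0.32, "rx": 0, "ry": 0, "rz": 0, "claw": 255},
    {"x": -0.08, "y": 0.34, "z": 0.32, "rx": 0, "ry": 0, "rz": 0, "claw": 255}
  ]
}}

```text
t: 7.75
tool_pos: [0.5529, 0.0086, 0.2321]
orientation: [2.338, 2.099, 0.003]
force: [-0.8, 0.2, 1.2]
opening: 0.0008
gripper_force: 0.0
```

Run:
```python
from h import *
from w import X,Y,c0
snap('side','side3');snap('scene','scene3')
a=cv2.imread('pics/side3.png')[200:470,260:480];b=cv2.imread('pics/scene3.png')[190:390,150:420]
cv2.imwrite('pics/s3.png',np.hstack([cv2.resize(a,(380,466),interpolation=3),cv2.copyMakeBorder(cv2.resize(b,(410,304),interpolation=3),0,162,0,0,0)]))
for f in('scene3','side3'):
    im,P=cloud(f);d=(P[...,:2]-c0)*1000;x=d@X;y=d@Y;z=P[...,2]*1000
    m=(abs(x)<8)&(y<-125)&(y>-162)&(z>45)&(z<120)
    if m.sum():print(f,'lever y->z',np.polyfit(y[m],z[m],1).round(3),z[m].mean().round(1),m.sum())
    m=(x<30)&(x>-60)&(y<60)&(y>-60)&(z>36)&(z<46)
    if m.sum()>20:print('strap slope/offset',np.polyfit(y[m],x[m],1).round(3))
```

```text
scene3 lever y->z [2.3000e-02 6.2481e+01] 59.2 248
strap slope/offset [-0.01   2.257]
side3 lever y->z [3.6000e-02 6.4599e+01] 59.4 306
strap slope/offset [ 0.023 -2.34 ]
```

View pics/s3.png

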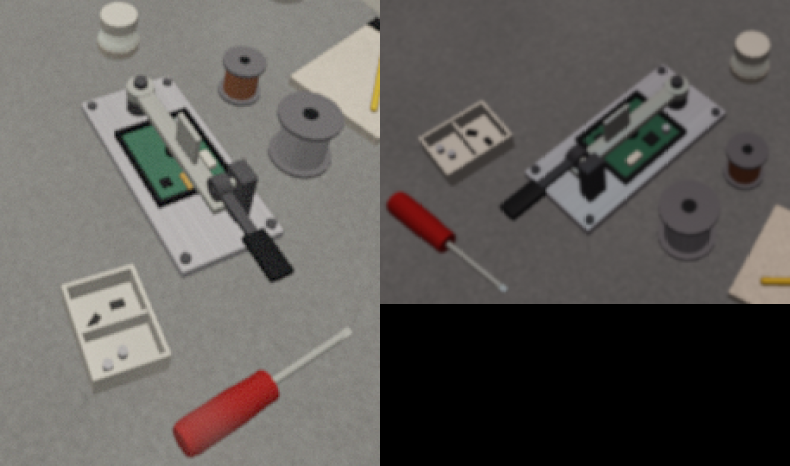

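The lever is level at 59–60 mm, the strap is home, and the board and loose things are undisturbed.

```bash
python3 -c "
from plant import robot
print(robot.close_job())"
```

```text
the job is handed in; nothing more can be done
None
```

The board is clamped: the strap is home against its stop and the cam lever is fully down, both stayed put after I withdrew the hand, nothing else was disturbed, and I handed the job in at about 8 s.

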